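# Unlatch the candle case and stack for the candle lighting

### The arm

A 7-joint arm with a two-finger parallel gripper is mounted at the origin on the work surface. World frame = base frame: x ahead of the robot, y to its left, z up, the work surface at z = 0. Lengths are in mm, angles in degrees, forces in N, time in s.
With the tool pointing down it reaches from about 400 to 900 mm from the base axis. Payload 5.6 kg.
Tool frame: the origin (TCP) lies on the centre line of the jaws, within the pads' length; the fingertips stand 25 mm ahead of it and the grasp point (between the pads) lies 6 mm ahead of it (env.nose_length is the distance from the TCP to the fingertips, in mm); z points along the fingers, y is the line along which they close (so a half turn about z gives the same grasp; the last joint's range is limited). The gripper opens to 92 mm and grips with 3 to 60 N. Pads are 20 mm wide; open, the fingers measure 128 mm over their backs; the gripper's body (75 mm by 189 mm) begins 69 mm behind the grasp point.
Start: joints at [69.958, 26.786, -0.665, 91.828, 0.344, 61.387, -3.226], TCP at [196.265, -619.668, 239.592] pointing down, gripper open.
Joint ranges: [-144.91, 144.91], [-17.63, 115.5], [-89.93, 88.59], [15.96, 139.68], [-74.01, 254.01], [8.47, 105.57], [-167.45, 167.45]. Speed limits (degrees/s): [147.25, 147.25, 180, 180, 180, 180, 180].

### API

Orientations are given as [roll, pitch, yaw] about the fixed x, y, z axes, in that order (R = Rz(yaw) Ry(pitch) Rx(roll)).
In Python, from workcell import env gives the robot as it stands. Calls block until the motion is done:
- env.goto(position, orientation): joint-space move of the TCP to a pose.
- env.move_straight(position, vel=150, orientation=None, stop_force=None): straight line of the TCP; orientation=None keeps the orientation; vel is the mean speed in mm/s. With stop_force (N) it stops when the force on the tool has changed by that much, and returns True; else False.
- env.move_joints(angles): joint-space move.
- env.move_gripper(opening, f_grip=None): finger opening in mm; f_grip is the grip in N (None keeps the last); returns when the fingers have stopped.
- env.dwell(seconds).
- env.ik(position, orientation): joint angles nearest the present ones, or None.
- env.grab_frame(name): name is "scene" or "top" or "wrist"; returns the picture (400x640x3 uint8, red, green, blue); there is no depth.
- env.calibration(name): a dict with "mtx" (3x3 intrinsics, pixels), "k1" (the pictures are not rectified: a ray, as slopes to the right and down, at radius r is drawn at 1 + k1 r^2 times it, then the intrinsics apply), "view" (4x4, takes a point from world to camera coordinates); the wrist camera has in their place "T_tool_cam" (4x4, takes a point from camera to tool coordinates, whose origin is the TCP and whose axes are the flange's). Camera axes: x right, y down, z forward; pixel columns grow to the right and rows downward; lengths in mm; the calibration is good to about 2 mm. A picture is of the moment at which its call begins: read the wrist's pose just before it. calibration takes no time and is no camera call.
A pose or a line that the arm cannot do raises env.PlanningError and nothing moves.
- env.job_done(): hands the job in; it is judged then, once.
Trained networks look in the newest picture that a camera, given by its name, has taken for a name from the list of things; names that differ only in an ending like _2 or _b are one class to them, and where a whole thing is asked for, a point or a joint stands for the part that bears it (a point fixed in the world has none). Each returns a list of dicts, best first, with "confidence" (0 to 1); they miss things now and then, are a little off and sometimes report something else, mostly with a low value. They report only what shows in the picture. A call takes as long as a camera call.
- env.regions_of(camera, label): "mask" (400x640 bool, what is visible of it) and "pixel" ([column, row] in pixels, amid what is visible of it).
- env.spot_point(camera, label): "pixel" ([column, row] in pixels: a listed point, or the origin of a listed thing).
Readings, each from a call of its own:
- env.read_time(): time.
- env.read_q(): joint angles.
- env.read_dq(): joint speeds.
- env.read_joint_torque(): joint torques, N m.
- env.read_tool_pos(): TCP position.
- env.read_tcp_rot(): TCP orientation.
- env.read_ft_force(): force on the tool from outside, world axes, zero at the start.
- env.read_torque(): the same for the moment, N m.
- env.read_opening(): finger opening in mm.
- env.read_gripper_force(): force on a finger pad.
Only numpy, scipy, OpenCV 4.12 (cv2) and the standard library are available. Lean on these libraries where they do the work, as an engineer would, in place of code of your own. Each camera call takes 0.05 s, during which the arm holds its last target. There are 200 camera calls.

### The job

Open the glass-topped wooden case: give its wing knob the full quarter turn counter-clockwise to its stop, then slide the glass panel all the way open. Then gently stack the blue candle box from inside the case and the round green sweet tin in the middle of the porcelain plate, flat and centred, the one with the wider base first. Do not shove the plate about or disturb the dreidel and the lighter.

Things in the scene. Friction and masses are not known exactly. Their poses are not given: they have to be found in the camera images.
- case: Low wooden case fixed to the counter, 220 mm (x) by 356 mm (y) by 68 mm high; origin at the centre of its underside. The -y half is the bay that holds the candle box: inside x -96 to 96 mm, y -170 to -4 mm, floor 8 mm above the origin, side walls 68 mm high. The +y half is closed by fixed glass. A brass keeper pin stands on the front (-x) wall at x -107, y -68 mm, 10 mm across, up to 88 mm high.
- panel (a joint): Sliding glass panel with an aluminium frame (200 x 170 x 6 mm, underside 70 mm above the case's origin), over the bay. 0 = shut, 0.165 m = fully open, slid along the case's +y axis over the fixed half. It stays where it is left and slides with about 2.5 N, slowly (8 N per m/s more). Blocked by the latch until the knob is turned; it is moved by the knob.
- knob (a joint): Quarter-turn cam latch on the panel; vertical axis. 0 = latched, the wing bar across the slide (along the case's x) and its brass cam's end against the keeper pin; grows counter-clockwise seen from above; 1.571 rad = stop, released. May start up to 0.2 rad turned, still latched. Turns with about 0.12 N m of friction, stays where it is left. Turn it to the stop before sliding.
- knob_grip (a point): Point on the knob's axis at the height to grip: black wing bar 60 mm long, 16 mm thick, 34 mm high (17 mm of it below this point and 14 above; under it a brass boss 28 mm across). This point is 110 mm above the case's underside. With the panel shut it is at x -71, y -89 mm in the case's frame; it moves with the panel. Its axes turn with the knob: the bar lies along its x axis (red mark at the -x end).
- candle_box_center (a point): Centre of the blue candle box, 100 mm (its x) by 60 mm (its y) by 44 mm high, about 0.25 kg, loose, lying flat in the bay, its long side roughly along the case's y. Grasp across the 60 mm.
- sweet_tin_center (a point): Centre of the round green sweet tin with a brass lid band, 60 mm in diameter, 50 mm high, about 0.15 kg, upright and loose on the counter.
- plate: White round porcelain plate, loose, 200 mm across the rim, rim 18 mm high; flat inside floor 150 mm across, 5 mm above the origin (centre of its underside).
- dreidel: Red wooden dreidel lying on its side, 97 mm long, 40 mm high, a bystander; origin under its body.
- lighter: Orange plastic lighter lying flat, 78 mm long, 15 mm high, a bystander; origin under its middle.

How it is judged (in metres and radians):
On the way, in this order (a step that is already met when the one before it is completed fails the run):
1. the knob has been turned to its stop (over 1.35 rad) with the panel still shut (value of joint knob above 1.35 rad and value of joint panel below 0.02 m), for 0.1 s.
2. the panel is slid open (over 140 mm) (value of joint panel above 0.14 m), for 0.2 s.
3. the candle box lies flat on the plate within 30 mm of its middle, let go (horizontal distance between candle_box_center and plate below 0.03 m and z of candle_box_center in the frame of plate between 0.022 and 0.033 m and angle between candle_box_center's own z axis and vertical below 0.1 rad and contact force between the fingers and candle_box below 0.1 N and linear speed of candle_box below 0.02 m/s), for 0.2 s.
At the end, for the whole second after the job is handed in: Panel open over 140 mm; candle box flat (0.1 rad) on the plate, within 30 mm of its middle; sweet tin upright (0.1 rad) on the box, centres within 20 mm; both let go and at rest; plate level and within 30 mm of its start (value of joint panel above 0.14 m and horizontal distance between candle_box_center and plate below 0.03 m and z of candle_box_center in the frame of plate between 0.022 and 0.033 m and angle between each of candle_box_center, sweet_tin_center's own z axis and vertical below 0.1 rad and horizontal distance between sweet_tin_center and candle_box_center below 0.02 m and z of sweet_tin_center in the frame of candle_box_center between 0.042 and 0.053 m and linear speed of each of sweet_tin, candle_box below 0.02 m/s and distance of plate from where it was at the start of the episode below 0.03 m and angle between plate's own z axis and vertical below 0.06 rad); the robot touches nothing.
It fails at once if a bystander (dreidel, lighter) is moved by more than 30 mm (distance of any of dreidel, lighter from where it was at the start of the episode above 0.03 m).
It fails at once if the plate is shoved by more than 30 mm (distance of plate from where it was at the start of the episode above 0.03 m).
It fails at once if the box is dropped or rammed on the porcelain plate (over 40 N) (contact force between candle_box and plate above 40 N).
It fails at once if the tin is dropped or rammed on the box (over 40 N) (contact force between sweet_tin and candle_box above 40 N).
It also fails if it takes over 72 s, if anything falls off the work surface, if the arm or the gripper's body presses on something with over 40 N, if the wrist force passes 120 N, or if a joint passes its speed limit or range.

## Working session

There is one attempt and no reset: what is moved stays moved. The work goes in short steps, each a Python script; the robot and the scene stay as the last script left them, time stands still between calls to the robot, and variables do not carry over. Pictures are saved under pics/ and viewed, at most 10 in all, crops included, and the job is handed in when it is done.

```bash
mkdir -p pics; cat > h.py <<'E'
import numpy as np, cv2
from scipy.spatial.transform import Rotation as R
from workcell import env
def view(c,pose=None):
    k=env.calibration(c)
    if 'view' in k: V=np.array(k['view'])
    else:
        p,o=pose; T=np.eye(4); T[:3,:3]=R.from_euler('xyz',o,degrees=True).as_matrix(); T[:3,3]=p
        V=np.linalg.inv(T@np.array(k['T_tool_cam']))
    return np.array(k['mtx']),k['k1'],V
def ray(c,px,pose=None):
    K,k1,V=view(c,pose)
    d=np.linalg.inv(K)@[px[0],px[1],1]; d=d[:2]; s=d.copy()
    for _ in range(20): s=d/(1+k1*(s@s))
    Vi=np.linalg.inv(V); return Vi[:3,3],Vi[:3,:3]@[s[0],s[1],1]
def atz(c,px,z,pose=None):
    o,d=ray(c,px,pose); return o+d*(z-o[2])/d[2]
def proj(c,P,pose=None):
    K,k1,V=view(c,pose); q=V[:3,:3]@P+V[:3,3]; s=q[:2]/q[2]; s=s*(1+k1*(s@s)); return (K@[s[0],s[1],1])[:2]
def grab(c,name=None):
    pose=(env.read_tool_pos(),env.read_tcp_rot()); im=env.grab_frame(c)
    if name: cv2.imwrite('pics/'+name+'.png',cv2.cvtColor(im,cv2.COLOR_RGB2BGR))
    return im,pose
E
python3 - <<'E'
from h import *
for c in('scene','top'):
    im,p=grab(c,c+'0')
    print(c,env.calibration(c)['view'])
    for l,z in(('case',0),('knob_grip',110),('candle_box_center',30),('sweet_tin_center',25),('plate',0),('dreidel',0),('lighter',0)):
        for r in env.spot_point(c,l)[:2]: print(l,np.round(r['pixel'],1),round(r['confidence'],2),atz(c,r['pixel'],z).round(1))
print(env.read_tcp_rot(),env.read_time(),p)
E
```

```text
scene [[-2.68949942e-01  9.63145108e-01 -4.17491519e-03  2.16853412e+02]
 [ 7.44723153e-01  2.05204803e-01 -6.35042058e-01 -3.52874904e+02]
 [-6.10780939e-01 -1.73903680e-01 -7.72466281e-01  1.49470965e+03]
 [ 0.00000000e+00  0.00000000e+00  0.00000000e+00  1.00000000e+00]]
case [418.5 251.9] 0.67 [577.9 186.2   0. ]
knob_grip [391.2 188.2] 0.59 [488.8  89.8 110. ]
knob_grip [209.4 245.3] 0.48 [ 760.3 -265.8  110. ]
sweet_tin_center [220.  165.7] 0.77 [ 455.5 -390.2   25. ]
plate [281.1 206.4] 0.67 [ 530.7 -185.9    0. ]
dreidel [287.4 263.5] 0.56 [ 695.3 -113.9    0. ]
lighter [208.6 245.6] 0.84 [ 698.2 -319.4    0. ]
top [[ 1.35627764e-01 -9.90747564e-01  4.93704054e-03 -1.44904704e+02]
 [-9.67655686e-01 -1.33533188e-01 -2.14035886e-01  5.86464792e+02]
 [ 2.12714791e-01  2.42518533e-02 -9.76813322e-01  9.64613782e+02]
 [ 0.00000000e+00  0.00000000e+00  0.00000000e+00  1.00000000e+00]]
case [214.3 198. ] 0.67 [565.8 180.1   0. ]
knob_grip [238.6 227.4] 0.93 [494.1  93.2 110. ]
sweet_tin_center [467.1 286.1] 0.72 [ 446.6 -394.8   25. ]
plate [368.2 234.1] 0.74 [ 531.6 -175.5    0. ]
dreidel [354.8 163.1] 0.95 [ 691.1 -125.8    0. ]
lighter [437.4 173.3] 0.84 [ 692.8 -316.8    0. ]
[1.79997668e+02 1.16989617e-03 1.75736154e+01] 0.8 (array([ 196.24199252, -619.60842681,  239.46299633]), array([-1.79990390e+02,  1.67623749e-03,  1.75730311e+01]))
```

View pictures.

View pics/top0.png

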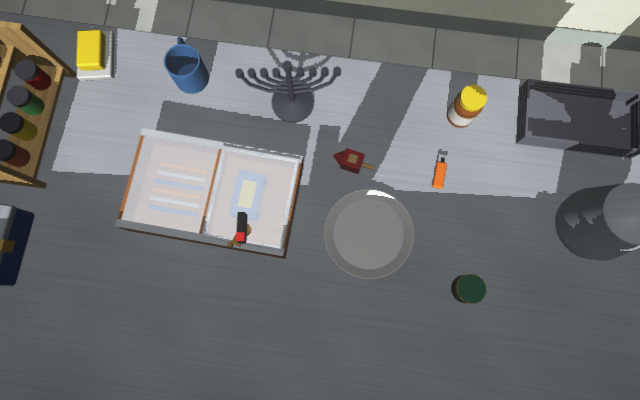

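View pics/scene0.png

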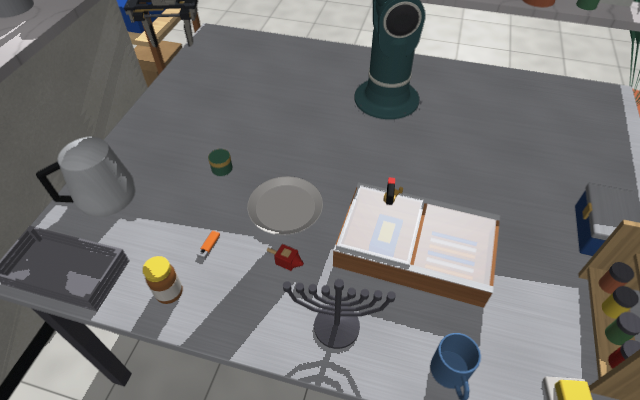

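```bash
python3 - <<'E'
from h import *
P={n:atz('top',p,68) for n,p in dict(a=(143,131),b=(302,158),c=(284,254)).items()}
for n in P: print(n,P[n].round())
v=P['a']-P['b']; print('yaw from ab', np.degrees(np.arctan2(-v[0],v[1])))
print(env.calibration('wrist')['T_tool_cam'])
for yaw in (0,90,180,-90,10,100,190,-80):
    q=env.ik([492,92,121],[180,0,yaw]); print(yaw,None if q is None else np.round(q))
env.goto([440,92,330],[180,0,0])
im,p=grab('wrist','w1')
for l,z in(('case',0),('knob_grip',110),('candle_box_center',30)):
    for r in env.spot_point('wrist',l)[:2]: print(l,np.round(r['pixel'],1),round(r['confidence'],2),atz('wrist',r['pixel'],z,p).round(1))
print(env.read_time(),p)
E
```

```text
a [680. 344.  68.]
b [667.  -9.  68.]
c [457.  -2.  68.]
yaw from ab -2.0691065317115815
[[-3.21439105e-04 -9.72389197e-01 -2.33364837e-01  6.65616860e+01]
 [ 9.99999925e-01 -2.62683673e-04 -2.82854592e-04 -4.46216402e-01]
 [ 2.13743617e-04 -2.33364910e-01  9.72389209e-01 -1.45677774e+02]
 [ 0.00000000e+00  0.00000000e+00  0.00000000e+00  1.00000000e+00]]
0 [  13.   27.  -34.  116.   21.   43. -123.]
90 [ 26.  32. -50. 115.  34.  48. -44.]
180 [ 30.  36. -56. 115.  39.  50.  42.]
-90 [ 40.  51. -76. 115.  57.  64. 118.]
10 [  16.   28.  -37.  116.   24.   44. -115.]
100 [ 26.  33. -51. 115.  34.  48. -35.]
190 [ 32.  38. -60. 115.  42.  52.  49.]
-80 [ 40.  51. -76. 115.  57.  64. 128.]
case [267.6  90.9] 0.73 [570. 176.   0.]
knob_grip [322.4 140.4] 0.72 [495.2  88.6 110. ]
3.675 (array([440.27602288,  91.27474394, 329.89680103]), array([-1.79995061e+02,  1.08932508e-02, -8.01756618e-02]))
```

View pics/w1.png

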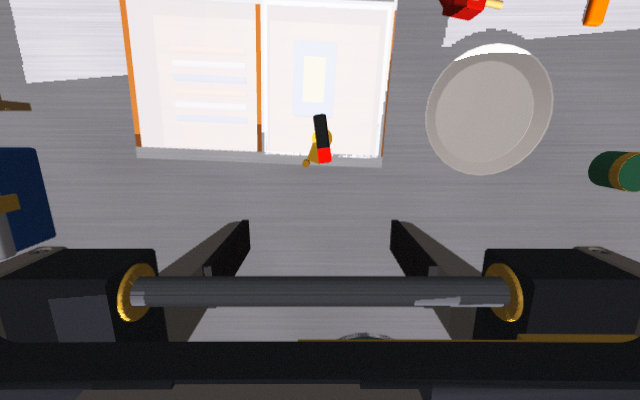

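```bash
python3 - <<'E'
from h import *
p=(np.array([440.276,91.275,329.897]),np.array([180,0,-.08]))
f=lambda a,z:atz('wrist',a,z,p)
def ang(a,b,z):
    v=f(b,z)-f(a,z); return np.degrees(np.arctan2(v[1],v[0])).round(1)
print('front',ang((382,157),(137,148),68)-90,'divider',ang((261,152),(258,4),68), 'right',ang((382,160),(395,0),68),'left',ang((137,150),(124,0),68))
print('corner',f((382,157),68),f((137,148),68))
im=cv2.cvtColor(cv2.imread('pics/w1.png'),cv2.COLOR_BGR2RGB).astype(int)
sub=im[105:170,300:345]; m=(sub.max(2)<60)|((sub[...,0]>180)&(sub[...,1]<60))
ys,xs=np.nonzero(m); print(m.sum())
Q=np.array([f((x+300,y+105),118)[:2] for x,y in zip(xs,ys)]); print(Q.mean(0),Q.min(0),Q.max(0))
w,v=np.linalg.eigh(np.cov(Q.T)); print(w,v[:,1],np.degrees(np.arctan2(v[1,1],v[0,1])))
print('pin',f((306,163),88))
E
```

```text
front -2.200000000000003 divider -1.8 right -1.7 left -4.1
corner [469.97385002   1.16500054  68.        ] [483.32421594 356.18895669  68.        ]
566
[497.50322647  89.22026808] [468.22794934  78.87635622] [526.22451056  99.11516109]
[ 19.37900332 289.40179826] [-0.99315907 -0.11676928] -173.29431487984593
pin [463.65408749 111.24953468  88.        ]
```

```bash
python3 - <<'E'
from h import *
env.goto([496,89,230],[180,0,6.7])
im,p=grab('wrist','w2')
for r in env.spot_point('wrist','knob_grip')[:2]: print(np.round(r['pixel'],1),round(r['confidence'],2),atz('wrist',r['pixel'],110,p).round(1))
print(env.read_time(),p,proj('wrist',np.array([496,89,124]),p))
E
```

```text
[320.  200.2] 0.61 [495.8  90.2 110. ]
4.3083 (array([495.72562883,  89.59755591, 230.23311664]), array([-1.79929872e+02,  6.27623632e-02,  6.70096964e+00])) [321.26926972 203.71526137]
```

View pics/w2.png

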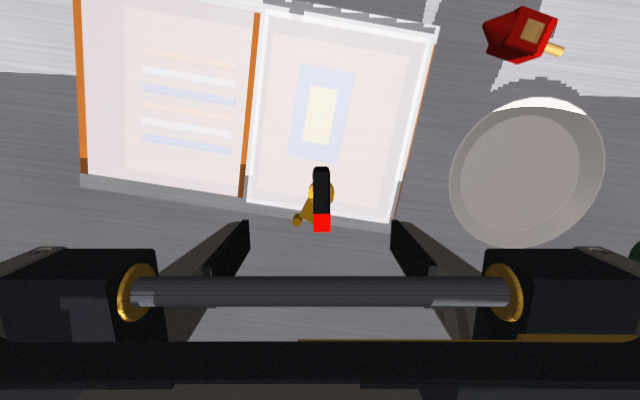

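The bar stands vertical at column 321, centred between the jaws, so its yaw of 6.7° is confirmed. I'll grip and turn it.

```bash
python3 - <<'E'
from h import *
K=[495.8,90]
env.move_straight([*K,160],vel=120)
print(env.move_straight([*K,121],vel=60,stop_force=12), env.read_tool_pos())
env.move_gripper(12,45); print(env.read_opening(),env.read_gripper_force(),env.read_ft_force().round(1))
p=env.read_tool_pos()
for y in np.arange(16.7,93,8):
    env.move_straight(p,vel=60,orientation=[180,0,float(y)])
    print(y,env.read_tcp_rot()[2].round(1),env.read_torque().round(2),env.read_ft_force().round(1),env.read_time())
im,p=grab('wrist','w3'); grab('top','top1')
print(env.read_q().round())
E
```

```text
False [495.90252704  90.21043644 121.05325997]
15.585508753495382 44.98600780963898 [ 1.3 -1.7 -1. ]
16.7 16.5 [-0.28 -0.09  0.14] [ 0.2 -1.1  0. ] 7.3
24.7 24.5 [-0.35 -0.1   0.1 ] [ 0.8 -1.4 -0.2] 7.5917
32.7 32.4 [-0.44 -0.22  0.1 ] [ 0.2 -1.6 -0.2] 7.8833
40.7 40.4 [-0.54 -0.33  0.08] [ 1.5 -2.1 -0.3] 8.175
48.7 48.4 [-0.61 -0.45  0.11] [ 0.9 -2.   0.4] 8.4667
56.7 56.4 [-0.62 -0.62  0.12] [ 2.7 -2.4 -1.9] 8.7583
64.7 64.4 [-0.63 -0.76  0.13] [ 3.3 -2.  -1.7] 9.05
72.7 72.4 [-0.6  -1.03  0.08] [ 3.9 -1.7 -1.1] 9.3417
80.7 80.4 [-0.54 -1.17  0.09] [ 4.6 -2.3 -2.9] 9.6333
88.7 88.2 [-0.48 -1.28 -0.36] [ 5.1 -1.  -2.7] 9.925
[ 33.  39. -61. 115.  43.  53. -53.]
```

```bash
python3 - <<'E'
from h import *
p=env.read_tool_pos(); a=np.radians(-2)
d=np.array([-np.sin(a),np.cos(a),0])
print(env.move_straight(p+d*163,vel=70,orientation=[180,0,88],stop_force=25), env.read_tool_pos()-p,env.read_ft_force().round(1))
env.move_gripper(50); print(env.read_time())
q=env.read_tool_pos(); env.move_straight([q[0],q[1],180],vel=150)
print(env.read_time())
# look into bay
env.goto([500,95,330],[180,0,0])
im,pw=grab('wrist','w4')
for l,z in(('candle_box_center',30),('knob_grip',110),('plate',0)):
    for r in env.spot_point('wrist',l)[:2]: print(l,np.round(r['pixel'],1),round(r['confidence'],2),atz('wrist',r['pixel'],z,pw).round(1))
for r in env.regions_of('wrist','candle_box_center')[:1]:
    c=cv2.findContours(r['mask'].astype(np.uint8),0,1)[0]; c=max(c,key=cv2.contourArea)
    Q=np.array([atz('wrist',x[0],52,pw)[:2] for x in c],np.float32); print(cv2.minAreaRect(Q))
print(env.read_time(),pw)
E
```

```text
False [6.75303100e+00 1.62082350e+02 1.35704134e-02] [ 6.9 -2.7 -2.5]
13.1583
13.7
candle_box_center [315. 121.] 0.67 [580.7 103.6  30. ]
knob_grip [198.5 177.6] 0.76 [505.2 257.  110. ]
knob_grip [315.  124.6] 0.53 [573.7 102.3 110. ]
plate [479.6 150.4] 0.71 [ 534.3 -173.5    0. ]
((578.586669921875, 100.54936981201172), (60.126644134521484, 99.5547866821289), 86.6132583618164)
14.825 (array([499.4509808 ,  95.2188524 , 328.88914669]), array([1.79997912e+02, 9.98117706e-02, 1.58982496e-01]))
```

View pics/w4.png

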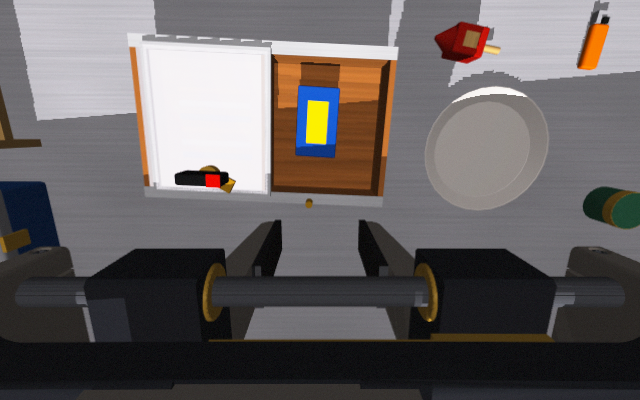

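The panel is open, with the knob now at (200,178). The box is in the bay around (317,120), with its long side along world x. I'll grasp it across the 60 mm and look at the plate on the way.

```bash
python3 - <<'E'
from h import *
B=[579.2,101.5]; o=[180,0,-3.4]
env.move_gripper(88,25)
env.goto([*B,160],o)
print(env.move_straight([*B,38],vel=90,stop_force=10), env.read_tool_pos(),env.read_tcp_rot())
env.move_gripper(50,25); print('open',env.read_opening(),env.read_gripper_force(),env.read_ft_force().round(1))
env.move_straight([*B,48],vel=40)
env.move_straight([*B,220],vel=150); print('open',env.read_opening(),env.read_ft_force().round(1))
env.goto([430,-170,300],[180,0,-3.4])
im,pw=grab('wrist','w5')
for r in env.regions_of('wrist','plate')[:2]:
    m=r['mask'].astype(np.uint8)*60; c=max(cv2.findContours(m,0,1)[0],key=cv2.contourArea)
    Q=np.array([atz('wrist',x[0],18,pw)[:2] for x in c],np.float32); print(r['confidence'],cv2.fitEllipse(Q),cv2.minEnclosingCircle(Q))
    im2=im.copy(); cv2.drawContours(im2,[c],-1,(255,0,0),1); cv2.imwrite('pics/w5b.png',im2[...,::-1])
for c,p in(('wrist',pw),('top',None)):
    if c=='top': grab(c,'top2')
    for r in env.spot_point(c,'plate')[:1]: print(r['pixel'],r['confidence'],atz(c,r['pixel'],0,p).round(1))
print(env.read_time(),pw)
E
```

```text
False [579.62432303 101.59486407  38.59056702] [-1.79988267e+02 -6.11523066e-02 -3.40176495e+00]
open 59.887485788520515 24.99989926815033 [ 0.1 -2.2  2.4]
open 60.17910620134366 [ 0.2 -0.5 -2.2]
0.58 ((539.2426147460938, -173.36788940429688), (184.00418090820312, 199.48423767089844), 178.1093292236328) ((534.185791015625, -173.29457092285156), 99.4317398071289)
[316.8, 104.4] 0.74 [ 537.  -169.7    0. ]
[366.9, 236.8] 0.61 [ 525.1 -173.3    0. ]
21.5167 (array([ 430.50701486, -169.10801318,  299.93873638]), array([-1.79963595e+02, -1.99126536e-02, -3.31753756e+00]))
```

View pics/w5b.png

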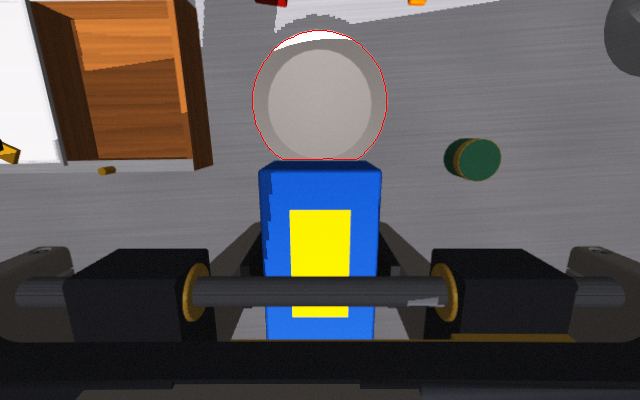

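```bash
python3 - <<'E'
from h import *
P=[533.8,-173.5]; o=[180,0,-3.4]
env.goto([*P,150],o)
env.move_straight([*P,55],vel=80); env.dwell(0.2)
print(env.read_ft_force().round(1))
print(env.move_straight([*P,33],vel=15,stop_force=3), env.read_tool_pos(),env.read_ft_force().round(1))
env.move_gripper(70); env.dwell(0.3); print(env.read_opening(),env.read_ft_force().round(1))
env.move_straight([*P,160],vel=100)
env.goto([400,-300,330],[180,0,-3.4])
im,pw=grab('wrist','w6')
for l,z in(('sweet_tin_center',25),('plate',0),('candle_box_center',27)):
    for r in env.spot_point('wrist',l)[:2]: print(l,np.round(r['pixel'],1),round(r['confidence'],2),atz('wrist',r['pixel'],z,pw).round(1))
for l,z in(('candle_box_center',49),('plate',18),('sweet_tin_center',50)):
  for r in env.regions_of('wrist',l)[:1]:
    c=max(cv2.findContours(r['mask'].astype(np.uint8),0,1)[0],key=cv2.contourArea)
    Q=np.array([atz('wrist',x[0],z,pw)[:2] for x in c],np.float32); print(l,cv2.minAreaRect(Q),cv2.minEnclosingCircle(Q))
print(env.read_time(),pw)
E
```

```text
[ 0.4 -0.2 -3.6]
True [ 533.75581354 -173.45403059   35.10947788] [-0.7 -0.5  6.3]
70.20125214730518 [ 0.1 -0.5  0.4]
sweet_tin_center [382.  139.9] 0.91 [ 447.1 -400.1   25. ]
candle_box_center [228.6  92.6] 0.9 [ 531.4 -167.1   27. ]
plate ((533.8782348632812, -173.9136199951172), (195.79396057128906, 195.57522583007812), 17.620922088623047) ((535.1085205078125, -172.6705780029297), 99.52959442138672)
sweet_tin_center ((445.5135803222656, -392.92578125), (65.64613342285156, 58.34098815917969), 61.05573272705078) ((444.6581115722656, -392.3176574707031), 33.05873489379883)
28.4083 (array([ 400.10501576, -299.4123937 ,  329.33803296]), array([-1.79953452e+02,  2.63941679e-02, -3.36171421e+00]))
```

View pics/w6.png

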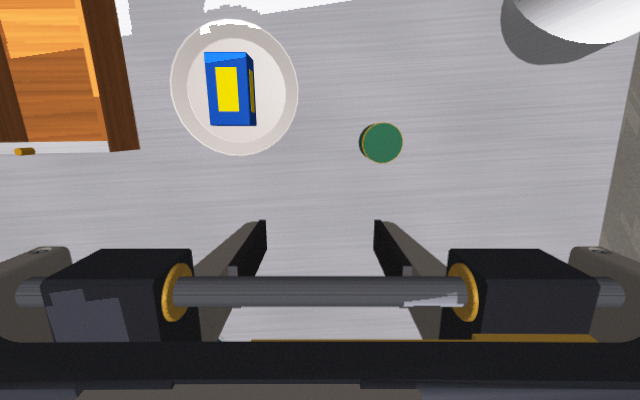

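The box is flat and centred on the plate. The tin's lid is at about (382,143), so I'll re-measure it from nearer and then pick it up.

```bash
python3 - <<'E'
from h import *
print(atz('wrist',(382.5,142.5),50,(np.array([400.1,-299.4,329.3]),np.array([180,0,-3.36]))))
T=np.array([445.,-395.]); o=[180,0,-3.4]
env.move_gripper(90,20)
env.goto([T[0]-40,T[1],230],o)
im,pw=grab('wrist','w7')
r=env.regions_of('wrist','sweet_tin_center')[0]
c=max(cv2.findContours(r['mask'].astype(np.uint8),0,1)[0],key=cv2.contourArea)
Q=np.array([atz('wrist',x[0],50,pw)[:2] for x in c],np.float32); C=cv2.minEnclosingCircle(Q); print(C,cv2.minAreaRect(Q))
s=env.spot_point('wrist','sweet_tin_center')[0]; S=atz('wrist',s['pixel'],25,pw); print(S)
T=(np.array(C[0])+S[:2])/2 if np.linalg.norm(C[0]-S[:2])<8 else np.array(C[0]); T=[float(x) for x in T]; print(T)
env.goto([*T,120],o)
print(env.move_straight([*T,36],vel=80,stop_force=10))
env.move_gripper(50,20); print(env.read_opening(),env.read_gripper_force(),env.read_ft_force().round(1),env.read_tool_pos())
env.move_straight([*T,46],vel=40); env.move_straight([*T,200],vel=150); print(env.read_opening(),env.read_time())
E
```

```text
[ 444.39149338 -395.64641451   50.        ]
((444.1689147949219, -395.2243347167969), 30.933330535888672) ((444.80889892578125, -395.287353515625), (58.744590759277344, 60.204193115234375), 86.66831970214844)
[ 443.13637941 -400.33535064   25.        ]
[443.6526471018401, -397.7798426788707]
False
59.59013886345236 20.00030815601349 [-0.9  1.   1.7] [ 443.72792462 -397.71450026   36.16556262]
59.279535624519646 33.525
```

```bash
python3 - <<'E'
from h import *
P=[533.4,-173.4]; o=[180,0,-3.4]
env.goto([*P,200],o)
env.move_straight([*P,105],vel=80); env.dwell(0.2)
print(env.move_straight([*P,82],vel=15,stop_force=3), env.read_tool_pos(),env.read_ft_force().round(1))
env.move_gripper(74); env.dwell(0.3); print(env.read_opening(),env.read_ft_force().round(1))
env.move_straight([*P,200],vel=100)
env.goto([440,-173,330],[180,0,-3.4])
im,pw=grab('wrist','w8')
for l,z in(('candle_box_center',27),('sweet_tin_center',74)):
    for r in env.spot_point('wrist',l)[:1]: print(l,np.round(r['pixel'],1),round(r['confidence'],2),atz('wrist',r['pixel'],z,pw).round(1))
grab('scene','scene2'); grab('top','top3')
for c in('scene','top'):
  for l in ('knob_grip','dreidel','lighter','plate'):
    for r in env.spot_point(c,l)[:1]: print(c,l,atz(c,r['pixel'],110 if l[0]=='k' else 0).round(1))
print(env.read_time())
E
```

```text
True [ 533.35041768 -173.41167161   85.12805029] [-1.  -0.5  5.3]
73.57921794885911 [0.8 0.3 0.9]
sweet_tin_center [318.9 111. ] 0.91 [ 533.2 -177.3   74. ]
scene knob_grip [751.4 -95.3 110. ]
scene dreidel [ 511.  -175.6    0. ]
scene plate [ 527.4 -178.9    0. ]
top knob_grip [499.4 249.7 110. ]
top dreidel [ 694.9 -126.9    0. ]
top lighter [ 691.2 -308.4    0. ]
top plate [ 523.8 -176.9    0. ]
40.5667
```

View pics/w8.png

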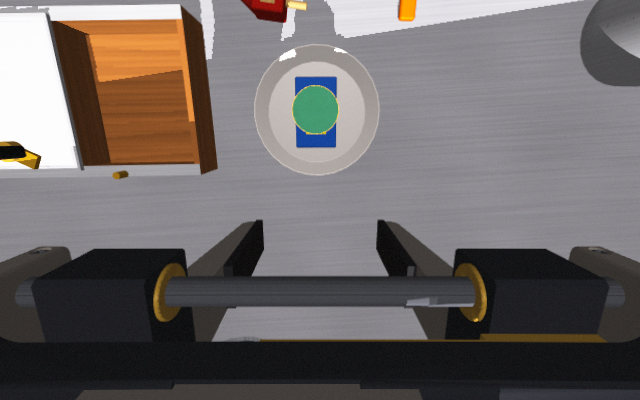

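The tin sits centred on the box at (316,109), and the box is centred on the plate at (317,110). The panel is open, and the dreidel and lighter have not moved.

```bash
python3 -c "
from workcell import env
print(env.job_done())"
```

```text
the job is handed in; nothing more can be done
None
```

I handed the job in at about 41 s: the knob is at its stop, the panel is fully open (about 162 mm), and the box and then the tin are stacked centred on the plate. The last camera check showed the plate, dreidel and lighter in place; the judge's verdict was not reported back.

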